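Set out the gel-loading station

ROBOT

A 6-joint arm with a two-finger parallel gripper is mounted at the origin on the work surface. World frame = base frame: x ahead of the robot, y to its left, z up, the work surface at z = 0. Lengths are in m, angles in rad, forces in N, time in s.
With the tool pointing down it reaches from about 0.3 to 0.875 m from the base axis. Payload 6.4 kg.
Tool frame: the origin (TCP) lies at the very end of the fingers, on their centre line; the grasp point (between the pads) lies 19 mm behind it; z points along the fingers, x is the direction in which the jaws open and shut, and the axes are right-handed (so a half turn about z gives the same grasp; the last joint's range is limited). The gripper opens to 85 mm and grips with 20 to 120 N. Pads are 22 mm wide; open, the fingers measure 114 mm over their backs; the gripper's body (76 mm by 85 mm) begins 54 mm behind the grasp point. The pads swing forward as they close: fully open they stand 13 mm farther back than shut.
Start: joints at [-1.44, 0.181, 1.607, -0, 1.354, -0.206], TCP at [0.19, -0.543, 0.231] pointing down, gripper open.
Joint ranges: [-2.99, 2.99], [-0.89, 2.07], [0.3, 2.58], [-1.14, 4.28], [0, 2.63], [-3.12, 3.12]. Speed limits (rad/s): [2.57, 2.57, 3.01, 3.14, 3.14, 3.14].

INTERFACE

Orientations are given as a unit quaternion [w, x, y, z].
In Python, from workcell import get_state, grab_frame, hand_in, silhouettes gives the robot as it stands.
- The arm moves only by the tool arm_command, never from a script. Its argument "series" is text: rows parted by semicolons, each of 7 numbers parted by spaces: the opening, from 0 (shut) to 1 (fully open), then the shift along the tool's x, y, z in m, then the turn, a rotation vector about the tool's x, y, z in units of 8 degrees (1.0 is 8 degrees). In form: gripper x y z ax ay az; .... A call has 1 to 12 rows; each row shifts and turns the commanded pose from where the row before left it, along the tool's axes as they then stand; what a row does not reach is not made up. A row lasts 1/8 s, in which the tool goes at most 62.5 mm and 10.7 degrees, less where a joint would pass 70% of its speed; a pose out of reach is approached as far as the arm can. A call is refused whole if a number of a shift passes 0.0625 or a number of a turn 1, either way. A call with a gripper value outside its range is refused whole. The fingers move at their own pace and stop on an object; the grip force is fixed at half the most. Time passes only in rows, so rows that do not move let the fingers close. It gives the time, the measured TCP pose, the force and the opening at its end, in the units of the state.
- get_state(): the state, without advancing time (a new reading comes with each control period).
- grab_frame(name): name is "side" or "top"; returns a dict with "img" (384x512x3 uint8, red, green, blue), "vfov" (degrees; the focal length in pixels is half the picture's height over the tangent of half this angle, whatever the lens; pixels are square), "cx", "cy" (the principal point, pixels), "k1" (the pictures are not rectified: a ray, as slopes to the right and down, at radius r is drawn at 1 + k1 r^2 times it, then the intrinsics apply), "R" (3x3) and "t" (3): a world point X has camera coordinates R X + t. Camera axes: x right, y down, z forward; pixel columns grow to the right and rows downward; lengths in m; the calibration is good to about 2 mm. A picture is of the moment at which its call begins. There is no depth.
- hand_in(): hands the job in, once; it reports no verdict.
Trained networks look in the newest picture that a camera, given by its name, has taken for a name from the list of things; names that differ only in an ending like _2 or _b are one class to them, and where a whole thing is asked for, a point or a joint stands for the part that bears it (a point fixed in the world has none). Each returns a list of dicts, best first, with "score" (0 to 1); they miss things now and then, are a little off and sometimes report something else, mostly with a low value. They report only what shows in the picture. A call takes as long as a camera call.
- silhouettes(camera, name): "pixels" (384x512 bool, what is visible of it) and "centre" ([column, row] in pixels, amid what is visible of it).
The state is a dict: "clock": time; "q": joint angles; "joint_vel": joint speeds; "joint_efforts": joint torques, N m; "tool_pos": TCP position; "tool_rot": TCP orientation; "ft_force": force on the tool from outside, world axes, zero at the start; "torque": the same for the moment, N m; "grip_width": finger opening in m.
Only numpy, scipy, OpenCV 4.12 (cv2) and the standard library are available. Lean on these libraries where they do the work, as an engineer would, in place of code of your own. Each camera call takes 0.05 s, during which the arm holds its last target.

TASK

Get the gel-loading station ready: put the flask, the amber bottle, the tip box and the cooling block each into the nest of its own shape and colour (orange, blue, yellow, green), standing upright and flat on the nest's floor inside the rim. Keep every piece upright on the way, and leave the two white-capped vials standing where they are.

Things in the scene. Friction and masses are not known exactly. Their poses are not given: they have to be found in the camera images.
- flask: Loose clear glass conical flask with an orange stopper, 105 to 180 g, standing upright. Base 64 mm diameter, cone up to 70 mm height, then a straight neck 28 mm in diameter from 70 to 105 mm height (grip there), tapered stopper 27 to 33 mm in diameter above it to 125 mm. Origin: centre of its underside; z up, round about z.
- bottle: Loose round amber reagent bottle with a blue cap, 120 to 210 g, standing upright. Body 46 mm diameter, straight up to 72 mm height, then a shoulder; cap 33 mm in diameter from 83 to 100 mm height. Origin: centre of its underside; z up, round about z.
- tip_box: Loose oblong pipette-tip box, grey and clear with a yellow top, 90 to 160 g. 76 mm long along its x, 50 mm wide along its y (grip across this), 45 mm tall. Origin: centre of its underside; z up.
- cold_block: Loose square green metal cooling block with nine dark wells in its top, 185 to 325 g. 48 by 48 mm (along its x and y), 42 mm tall. Origin: centre of its underside; z up.
- flask_nest: Large round orange nest, for the flask. Inside diameter 84 mm, outside 92 mm. Fixed to the bench. Origin: centre of its underside, z up. Floor 3 mm thick (the piece's underside stands 3 mm above the nest's origin), rim 4 mm thick and 9 mm high, so 10 mm of play all round the piece. Coloured rim, white middle.
- bottle_nest: Small round blue nest, for the bottle. Inside diameter 66 mm, outside 74 mm. Fixed to the bench. Origin: centre of its underside, z up. Floor 3 mm thick (the piece's underside stands 3 mm above the nest's origin), rim 4 mm thick and 9 mm high, so 10 mm of play all round the piece. Coloured rim, white middle.
- tip_box_nest: Oblong yellow nest, for the tip box. Inside 96 mm along its x by 70 mm along its y, outside 104 by 78 mm. Fixed to the bench. Origin: centre of its underside, z up. Floor 3 mm thick (the piece's underside stands 3 mm above the nest's origin), rim 4 mm thick and 9 mm high, so 10 mm of play all round the piece. Coloured rim, white middle.
- cold_block_nest: Square green nest, for the cooling block. Inside 68 by 68 mm along its x and y, outside 76 by 76 mm. Fixed to the bench. Origin: centre of its underside, z up. Floor 3 mm thick (the piece's underside stands 3 mm above the nest's origin), rim 4 mm thick and 9 mm high, so 10 mm of play all round the piece. Coloured rim, white middle.
- vial_left: Bystander: small loose glass vial with white cap, 25 mm diameter, 46 mm tall, standing upright among the kit; leave it standing where it is. Origin: centre of its underside, z up. It is the one on the robot's left (+y).
- vial_right: Bystander: small loose glass vial with white cap, 25 mm diameter, 46 mm tall, standing upright among the kit; leave it standing where it is. Origin: centre of its underside, z up. It is the one on the robot's right (-y).

How it is judged:
By the outcome, as a careful person would: the job done as asked, in the order asked, and still so for the second after the job is handed in, with the robot touching nothing.
It also fails if it takes over 120 s, if anything falls off the work surface, if the arm or the gripper's body presses on something with over 40 N, if the wrist force passes 120 N, or if a joint passes its speed limit or range.

## Working session

There is one attempt and no reset: what is moved stays moved. The work goes in short steps, Python scripts to look and compute and a tool call to move; the robot and the scene stay as the last step left them, time stands still between calls to the robot, and variables do not carry over. Pictures are saved under pics/ and viewed, and the job is handed in when it is done.

Besides the shell and the picture viewer there is one more tool, called after "Call:" as name(argument=value, ...) on one line, values as JSON. arm_command: Moves the arm, as the interface text tells. Its arguments: {"type":"object","properties":{"series":{"type":"string"}},"required":["series"]}

```bash
mkdir -p pics; ls; python3 - <<'E'
from workcell import *
import cv2
s=get_state(); print(s)
for n in("side","top"):
    f=grab_frame(n); cv2.imwrite(f"pics/{n}0.png",cv2.resize(f["img"][:,:,::-1],(800,600),interpolation=cv2.INTER_CUBIC)); print(n,{k:v for k,v in f.items() if k!="img"})
E
```

```text
pics
{'clock': 0.0, 'q': array([-1.44030416e+00,  1.81538670e-01,  1.60797236e+00,  8.47769713e-07,
        1.35378068e+00, -2.06276241e-01]), 'joint_vel': array([ 0.00046358,  0.00098146, -0.00185634, -0.00272582,  0.00023447,
        0.00037999]), 'joint_efforts': array([ 2.88869436e-03, -4.44867361e+01, -3.51333439e+01,  1.39300860e-04,
        9.10029688e-03, -8.30008872e-06]), 'tool_pos': array([ 0.18996171, -0.54215515,  0.2304027 ]), 'tool_rot': array([-6.23313196e-04,  8.15609472e-01, -5.78602166e-01, -5.77215229e-04]), 'ft_force': array([ 0.31234382, -0.21849829,  0.25697707]), 'torque': array([0.01203219, 0.04644052, 0.03385317]), 'grip_width': 0.08520713790528289}
side {'vfov': 47.05426904982865, 'cx': 252.37894390967378, 'cy': 203.21850260763253, 'k1': 0.007906807110981857, 'R': array([[-0.95987228, -0.28039372,  0.00495579],
       [-0.20523121,  0.69030585, -0.69379967],
       [ 0.19111606, -0.66697616, -0.72015099]]), 't': array([0.50649404, 0.13277531, 1.02796925])}
top {'vfov': 44.35907331842698, 'cx': 256.2454232040769, 'cy': 189.42602291888375, 'k1': -0.12515802227495448, 'R': array([[-0.00261253, -0.9999843 ,  0.00495827],
       [-0.998022  ,  0.0022959 , -0.06282373],
       [ 0.06281136, -0.00511259, -0.99801232]]), 't': array([-0.01744663,  0.5237314 ,  1.29982567])}
```

View pics/side0.png

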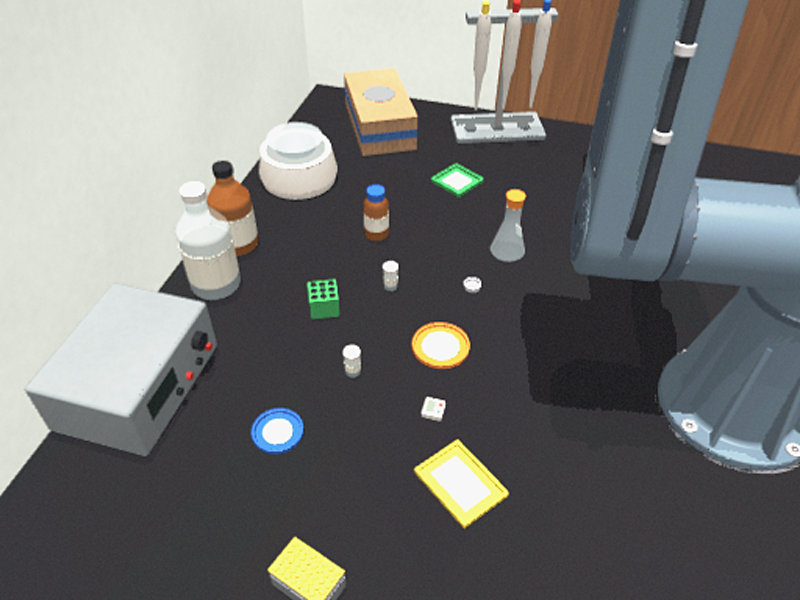

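View pics/top0.png

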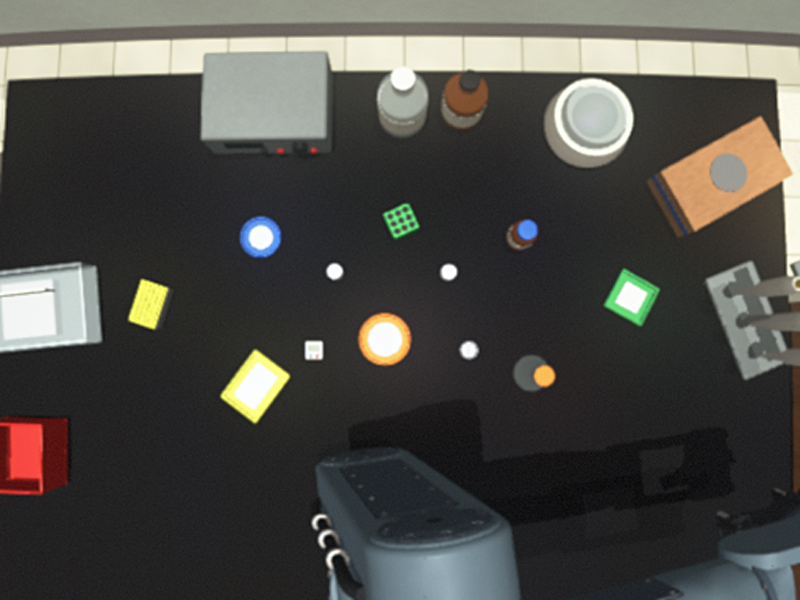

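The side view shows every piece and nest, with the tip box at the bottom edge near (307,573) of the 800-px picture. The top view shows them all unobstructed: flask (533,374), bottle (522,234), block (401,221), tip box (149,304), and nests orange (385,339), blue (260,237), yellow (255,386), green (632,297). Next I'll fit models to the silhouettes in both views, leaving height free.

```bash
cat > h.py <<'E'
import numpy as np, cv2
from workcell import *
from scipy.optimize import minimize
def proj(f,P):
    P=np.atleast_2d(P); c=P@f["R"].T+f["t"]; s=c[:,:2]/c[:,2:]
    s=s*(1+f["k1"]*(s**2).sum(1,keepdims=True)); F=384/2/np.tan(np.radians(f["vfov"]/2))
    return s*F+[f["cx"],f["cy"]]
def circ(r,z): a=np.linspace(0,2*np.pi,40,endpoint=False); return np.c_[r*np.cos(a),r*np.sin(a),0*a+z]
def box(a,b,h0,h1): return np.array([[i*a/2,j*b/2,k] for i in(-1,1) for j in(-1,1) for k in(h0,h1)])
M={"flask":[np.r_[circ(.032,0),circ(.014,.07)],np.r_[circ(.014,.07),circ(.014,.105)],np.r_[circ(.0135,.105),circ(.0165,.125)]],
"bottle":[np.r_[circ(.023,0),circ(.023,.072)],np.r_[circ(.023,.072),circ(.0165,.083)],np.r_[circ(.0165,.083),circ(.0165,.1)]],
"tip_box":[box(.076,.05,0,.045)],"cold_block":[box(.048,.048,0,.042)],
"flask_nest":[np.r_[circ(.046,0),circ(.046,.009)]],"bottle_nest":[np.r_[circ(.037,0),circ(.037,.009)]],
"tip_box_nest":[box(.104,.078,0,.009)],"cold_block_nest":[box(.076,.076,0,.009)],
"vial_left":[np.r_[circ(.0125,0),circ(.0125,.046)]],"vial_right":[np.r_[circ(.0125,0),circ(.0125,.046)]]}
S=4
def render(f,name,p):
    m=np.zeros((384*S,512*S),np.uint8); c,s=np.cos(p[3]),np.sin(p[3]); Rz=np.array([[c,-s,0],[s,c,0],[0,0,1]])
    for pts in M[name]:
        u=proj(f,pts@Rz.T+p[:3]); cv2.fillConvexPoly(m,cv2.convexHull(((u+.5)*S).round().astype(np.int32)),255)
    return cv2.resize(m,(512,384),interpolation=cv2.INTER_AREA)/255.
def ground(f,uv,z=0.0):
    g=lambda x: ((proj(f,[[x[0],x[1],z]])[0]-uv)**2).sum()
    return minimize(g,[.5,0],method="Nelder-Mead",options=dict(xatol=1e-5,fatol=1e-6)).x
def fit(name,masks,frames,p0):
    def iou(m,r): return np.minimum(m,r).sum()/np.maximum(m,r).sum()
    cost=lambda p:-sum(iou(m,render(f,name,p)) for m,f in zip(masks,frames))
    best=None
    rect="box" in name or "block" in name
    for y in (np.linspace(0,np.pi,8,endpoint=False) if rect else [0]):
        q=np.r_[p0,y]; sim=np.array([q]+[q+d for d in np.diag([.015,.015,.01,.25])])
        if not rect: 
            r=minimize(lambda p:cost(np.r_[p,0]),q[:3],method="Nelder-Mead",options=dict(initial_simplex=sim[:4,:3],maxiter=150)); x=np.r_[r.x,0]
        else: r=minimize(cost,q,method="Nelder-Mead",options=dict(initial_simplex=sim,maxiter=150)); x=r.x
        if best is None or r.fun<best[0]: best=(r.fun,x)
    x=best[1]; return best[0],x,[iou(m,render(f,name,x)) for m,f in zip(masks,frames)]
E
python3 - <<'E'
from h import *
fr=[grab_frame(n) for n in("top","side")]
for n in M:
    ms=[]
    for c in("top","side"):
        d=silhouettes(c,n); print(n,c,[(round(x["score"],2),np.round(x["centre"]).tolist(),int(x["pixels"].sum())) for x in d[:3]]); ms.append(d)
    if n.startswith("vial"): continue
    if not all(ms): continue
    m=[d[0]["pixels"].astype(float) for d in ms]
    r=fit(n,m,fr,np.r_[ground(fr[0],ms[0][0]["centre"],.02),.0]); print("  FIT",np.round(r[1],4),np.round(r[2],3))
    for k in (0,1):
        q=fit(n,[m[k]],[fr[k]],r[1][:3]) if 0 else None
fs=fr
for n in []: pass
E
```

```text
flask top [(0.63, [339.0, 238.0], 444), (0.54, [404.0, 186.0], 706)]
flask side [(0.76, [332.0, 150.0], 591)]
  FIT [ 0.3859 -0.2507  0.0056  0.    ] [0.934 0.852]
bottle top [(0.87, [333.0, 153.0], 312)]
bottle side [(0.69, [238.0, 140.0], 507)]
  FIT [ 0.6321 -0.2315  0.0045  0.    ] [0.93  0.942]
tip_box top [(0.65, [96.0, 197.0], 577)]
tip_box side [(0.76, [197.0, 370.0], 1300)]
  FIT [ 0.5092  0.4313 -0.0015 -0.322 ] [0.915 0.947]
cold_block top [(0.75, [256.0, 144.0], 334)]
cold_block side [(0.66, [204.0, 190.0], 431)]
  FIT [ 0.657  -0.0199  0.002   0.4111] [0.925 0.916]
flask_nest top [(0.82, [248.0, 216.0], 884)]
flask_nest side [(0.95, [286.0, 224.0], 818)]
  FIT [0.4481 0.0104 0.0006 0.    ] [0.958 0.917]
bottle_nest top [(0.6, [168.0, 152.0], 546), (0.18, [218.0, 174.0], 76)]
bottle_nest side [(0.58, [176.0, 276.0], 731)]
  FIT [6.336e-01 2.365e-01 6.000e-04 0.000e+00] [0.966 0.908]
tip_box_nest top [(0.65, [160.0, 248.0], 1015)]
tip_box_nest side [(0.97, [296.0, 308.0], 1681), (0.61, [280.0, 223.0], 812)]
  FIT [3.647e-01 2.437e-01 9.000e-04 2.486e+00] [0.943 0.943]
cold_block_nest top [(0.79, [404.0, 188.0], 737)]
cold_block_nest side [(0.71, [295.0, 117.0], 381)]
  FIT [ 0.5221 -0.439   0.0031  1.0527] [0.959 0.918]
vial_left top [(0.55, [217.0, 173.0], 52)]
vial_left side [(0.62, [223.0, 230.0], 180)]
vial_right top [(0.64, [286.0, 176.0], 55)]
vial_right side [(0.5, [250.0, 174.0], 145)]
```

```bash
cat > d.py <<'E'
import sys; from h import *
from scipy.spatial.transform import Rotation as Ro
# usage: d.py x y z yawdeg|- : prints tool-frame deltas
s=get_state(); q=s["tool_rot"]; R=Ro.from_quat([q[1],q[2],q[3],q[0]]).as_matrix()
yaw=np.degrees(np.arctan2(R[1,0],R[0,0]))
T=[float(v) for v in sys.argv[1:4]]; d=R.T@(np.array(T)-s["tool_pos"])
print("t",round(s["clock"],2),"pos",np.round(s["tool_pos"],4),"yaw",round(yaw,2),"tilt",np.round(R[:2,2],4),"w",round(s["grip_width"],4),"f",np.round(s["ft_force"],1))
print("tool d",np.round(d,4))
if len(sys.argv)>4:
    dy=(float(sys.argv[4])-yaw+90)%180-90
    print("turn units az",round(-dy/8,3))
    # tool delta after turning first
    c=Ro.from_euler("z",-dy,degrees=True); print("tool d if turned first",np.round(c.as_matrix().T@d,4))
E
python3 - <<'E'
from h import *
fr=[grab_frame(n) for n in("top","side")]
from scipy.optimize import least_squares
def tri(uv): 
    r=least_squares(lambda X:np.r_[proj(fr[0],X)[0]-uv[0],proj(fr[1],X)[0]-uv[1]],[.5,0,.05]); return r.x,np.abs(r.fun).max()
for nm,lo,hi,win in(("stopper",(8,140,120),(20,255,255),[(335,365,225,255),(320,340,118,138)]),("cap",(105,140,80),(130,255,255),[(325,350,138,160),(230,250,115,135)])):
    uv=[]
    for f,w in zip(fr,win):
        m=cv2.inRange(cv2.cvtColor(f["img"],cv2.COLOR_RGB2HSV),lo,hi); k=np.zeros_like(m); k[w[2]:w[3],w[0]:w[1]]=1
        y,x=np.nonzero(m&(k*255)); uv.append(np.array([x.mean(),y.mean()])); print(nm,len(x),uv[-1])
    print(tri(uv))
for n in("vial_left","vial_right"):
    m=[silhouettes(c,n)[0] for c in("top","side")]
    print(n,fit(n,[a["pixels"].astype(float) for a in m],fr,np.r_[ground(fr[0],m[0]["centre"],.04),0]))
P=dict(flask=[.3859,-.2507,.0,0])
im=fr[1]["img"].copy()
for n,p in P.items():
    for i,f in enumerate(fr):
        e=(render(f,n,p)>.5).astype(np.uint8); c,_=cv2.findContours(cv2.resize(e,None,fx=4,fy=4),0,2)
        im=cv2.resize(f["img"],None,fx=4,fy=4,interpolation=2)[:,:,::-1].copy(); cv2.drawContours(im,c,-1,(0,255,0),1)
        u=proj(f,[p[:3]])[0]*4; x,y=int(u[0]),int(u[1]); cv2.imwrite(f"pics/fl{i}.png",im[max(0,y-250):y+150,x-200:x+200])
E
python3 d.py .386 -.251 .2 -70.7
python3 -c "
import cv2;cv2.imwrite('pics/fl.png',cv2.hconcat([cv2.imread('pics/fl0.png'),cv2.imread('pics/fl1.png')]))"
```

```text
stopper 146 [348.26027397 240.1369863 ]
stopper 71 [329.26760563 128.14084507]
(array([ 0.38616518, -0.25596396,  0.11429665]), np.float64(0.27789557202140713))
cap 129 [337.28682171 146.58914729]
cap 84 [239.95238095 123.54761905]
(array([ 0.63275911, -0.23432926,  0.09330302]), np.float64(0.05999525970045738))
t 1.35 pos [ 0.19   -0.5427  0.2313] yaw -70.71 tilt [-0.      0.0001] w 0.0855 f [-0.5 -0.4 -0.2]
tool d [-0.2105 -0.2814  0.0313]
turn units az -0.001
tool d if turned first [-0.2105 -0.2814  0.0313]Traceback (most recent call last):
  File "<stdin>", line 13, in <module>
IndexError: list index out of range
[ WARN:0@0.018] global loadsave.cpp:275 findDecoder imread_('pics/fl0.png'): can't open/read file: check file path/integrity
[ WARN:0@0.018] global loadsave.cpp:275 findDecoder imread_('pics/fl1.png'): can't open/read file: check file path/integrity
Traceback (most recent call last):
cv2.error: OpenCV(4.12.0) /io/opencv/modules/imgcodecs/src/loadsave.cpp:1146: error: (-215:Assertion failed) !_img.empty() in function 'imwrite'
```

Call:
arm_command(series="1 -0.0346 -0.0467 0 0 0 0;1 -0.0346 -0.0467 0 0 0 0;1 -0.0346 -0.0467 0 0 0 0;1 -0.0346 -0.0467 0 0 0 0;1 -0.0346 -0.0467 0 0 0 0;1 -0.0346 -0.0467 0 0 0 0;1 0 0 0 0 0 0")

```text
clock: 2.22
tool_pos: [0.3875, -0.251, 0.2315]
tool_rot: [-0.0, 0.817, -0.576, 0.0]
ft_force: [-0.7, 0.5, -0.8]
grip_width: 0.0854
```

```bash
python3 d.py .386 -.254 .070 -70.7
```

```text
t 2.23 pos [ 0.3875 -0.251   0.2315] yaw -70.35 tilt [0.0007 0.0004] w 0.0854 f [-0.7  0.5 -0.8]
tool d [0.0024 0.0026 0.1615]
turn units az 0.043
tool d if turned first [0.0024 0.0026 0.1615]
```

Tracking is good, so I'll descend and close on the neck.

Call:
arm_command(series="1 0.0024 0.0026 0.04 0 0 0;1 0 0 0.04 0 0 0;1 0 0 0.04 0 0 0;1 0 0 0.025 0 0 0;1 0 0 0.0165 0 0 0;1 0 0 0 0 0 0;0 0 0 0 0 0 0;0 0 0 0 0 0 0;0 0 0 0 0 0 0;0 0 0 0 0 0 0;0 0 0 0 0 0 0;0 0 0 0 0 0 0")

```text
clock: 3.72
tool_pos: [0.3847, -0.2576, 0.0706]
tool_rot: [0.0, 0.816, -0.579, 0.001]
ft_force: [-0.3, 1.3, 7.2]
grip_width: 0.0271
```

```bash
python3 d.py .448 .0104 .15 -70.35
```

```text
t 3.73 pos [ 0.3847 -0.2576  0.0706] yaw -70.69 tilt [ 0.0009 -0.0008] w 0.0271 f [-0.3  1.3  7.2]
tool d [-0.2319 -0.1484 -0.0795]
turn units az -0.043
tool d if turned first [-0.231  -0.1497 -0.0795]
```

Call:
arm_command(series="0 0 0 -0.01 0 0 0;0 0 0 -0.025 0 0 0;0 0 0 -0.025 0 0 0;0 0 0 -0.02 0 0 0;0 -0.012 -0.0075 0 0 0 0;0 -0.025 -0.016 0 0 0 0;0 -0.04 -0.025 0 0 0 0;0 -0.045 -0.029 0 0 0 0;0 -0.045 -0.029 0 0 0 0;0 -0.035 -0.023 0 0 0 0;0 -0.02 -0.013 0 0 0 0;0 -0.01 -0.0055 0 0 0 0")

```text
clock: 5.22
tool_pos: [0.4463, 0.0126, 0.1488]
tool_rot: [0.0, 0.816, -0.578, -0.001]
ft_force: [0.3, -0.0, -1.8]
grip_width: 0.0266
```

Call:
arm_command(series="0 0 0 0 0 0 0;0 0 0 0 0 0 0")

```text
clock: 5.48
tool_pos: [0.4469, 0.01, 0.1495]
tool_rot: [0.0, 0.815, -0.579, -0.0]
ft_force: [0.6, 0.1, -1.7]
grip_width: 0.0268
```

```bash
cat > see.py <<'E'
import sys; from h import *
tag=sys.argv[1]; u=[]
for n in("side","top"):
    f=grab_frame(n); im=f["img"][:,:,::-1]
    p=proj(f,[[float(sys.argv[2]),float(sys.argv[3]),.04]])[0].astype(int)
    x=np.clip(p[0]-65,0,512-130); y=np.clip(p[1]-85,0,384-170); u.append(cv2.resize(im[y:y+170,x:x+130],(390,510),interpolation=cv2.INTER_CUBIC))
cv2.imwrite(f"pics/{tag}.png",cv2.hconcat(u))
E
python3 d.py .448 .0104 .15; python3 see.py a1 .448 .01
```

```text
t 5.47 pos [0.4469 0.01   0.1495] yaw -70.74 tilt [-0.0006 -0.0002] w 0.0268 f [ 0.6  0.1 -1.7]
tool d [-0.     -0.0011 -0.0005]
```

View pics/a1.png

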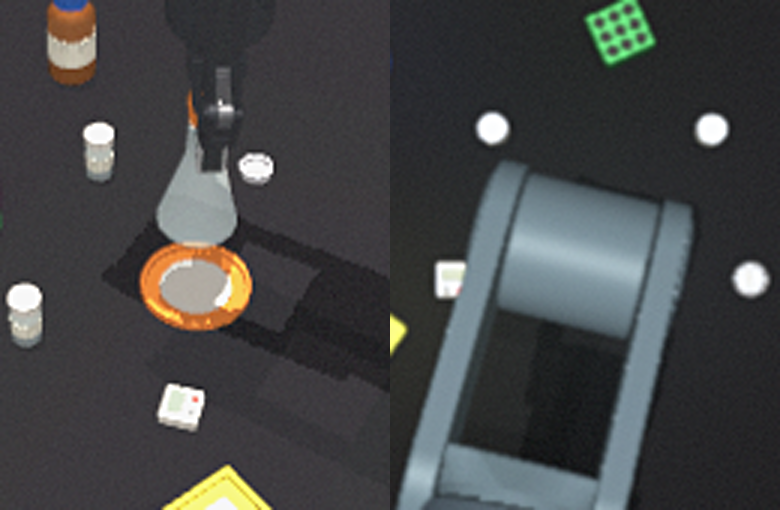

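The flask hangs upright above the orange nest (base at about (195,225), nest centre (195,287) in the crop). Lowering it now.

Call:
arm_command(series="0 0 0 0.02 0 0 0;0 0 0 0.025 0 0 0;0 0 0 0.016 0 0 0;0 0 0 0.008 0 0 0;0 0 0 0.004 0 0 0;0 0 0 0.0025 0 0 0;0 0 0 0 0 0 0")

```text
clock: 6.45
tool_pos: [0.4475, 0.0105, 0.0746]
tool_rot: [-0.0, 0.816, -0.579, 0.0]
ft_force: [0.0, 0.3, -1.6]
grip_width: 0.0267
```

Call:
arm_command(series="0 0 0 0.001 0 0 0;0 0 0 0 0 0 0")

```text
clock: 6.7
tool_pos: [0.4478, 0.0105, 0.0738]
tool_rot: [-0.0, 0.816, -0.579, 0.001]
ft_force: [0.4, 1.1, 2.4]
grip_width: 0.0265
```

Contact with the floor (the force went from -1.6 to +2.4 N). I'll release and rise.

Call:
arm_command(series="0.6 0 0 0 0 0 0;1 0 0 0 0 0 0;1 0 0 0 0 0 0;1 0 0 0 0 0 0;1 0 0 -0.02 0 0 0;1 0 0 -0.04 0 0 0;1 0 0 -0.05 0 0 0;1 0 0 -0.04 0 0 0;1 0 0 0 0 0 0")

```text
clock: 7.82
tool_pos: [0.4495, 0.0101, 0.2269]
tool_rot: [-0.001, 0.816, -0.579, 0.003]
ft_force: [-0.6, -1.0, -0.2]
grip_width: 0.0855
```

```bash
python3 d.py .632 -.233 .22 -70.7; python3 see.py a2 .448 .01
```

```text
t 7.83 pos [0.4495 0.0101 0.2269] yaw -70.69 tilt [ 0.0072 -0.0018] w 0.0855 f [-0.6 -1.  -0.2]
tool d [ 0.2897 -0.0918  0.0086]
turn units az 0.001
tool d if turned first [ 0.2897 -0.0919  0.0086]
```

View pics/a2.png

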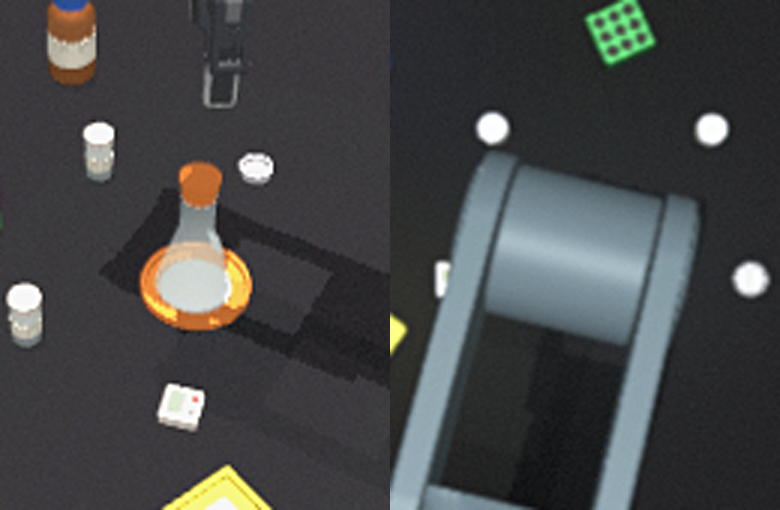

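The flask stands centred in the orange nest (about (195,285)). On to the bottle.

Call:
arm_command(series="1 0.02 -0.0065 0 0 0 0;1 0.04 -0.0125 0 0 0 0;1 0.05 -0.016 0 0 0 0;1 0.05 -0.016 0 0 0 0;1 0.05 -0.016 0 0 0 0;1 0.045 -0.014 0 0 0 0;1 0.025 -0.008 0 0 0 0;1 0.0097 -0.003 0 0 0 0;1 0 0 0 0 0 0;1 0 0 0 0 0 0")

```text
clock: 9.18
tool_pos: [0.6293, -0.2315, 0.2228]
tool_rot: [-0.0, 0.816, -0.578, -0.001]
ft_force: [-0.1, 0.1, -0.4]
grip_width: 0.0855
```

```bash
python3 d.py .632 -.233 .041 -70.7
```

```text
t 9.18 pos [ 0.6293 -0.2315  0.2228] yaw -70.66 tilt [-0.0009  0.0007] w 0.0855 f [-0.1  0.1 -0.4]
tool d [ 0.0025 -0.0022  0.1818]
turn units az 0.005
tool d if turned first [ 0.0025 -0.0022  0.1818]
```

Call:
arm_command(series="1 0.0025 -0.0022 0.03 0 0 0;1 0 0 0.045 0 0 0;1 0 0 0.045 0 0 0;1 0 0 0.035 0 0 0;1 0 0 0.018 0 0 0;1 0 0 0.0088 0 0 0;1 0 0 0 0 0 0;0 0 0 0 0 0 0;0 0 0 0 0 0 0;0 0 0 0 0 0 0;0 0 0 0 0 0 0;0 0 0 0 0 0 0")

```text
clock: 10.68
tool_pos: [0.6335, -0.2343, 0.0431]
tool_rot: [-0.0, 0.816, -0.579, 0.001]
ft_force: [-1.0, 2.8, 6.1]
grip_width: 0.0444
```

```bash
python3 d.py .6336 .2365 .15
```

```text
t 10.68 pos [ 0.6335 -0.2343  0.0431] yaw -70.7 tilt [ 0.0017 -0.0007] w 0.0444 f [-1.   2.8  6.1]
tool d [-0.4441 -0.1558 -0.1073]
```

Call:
arm_command(series="0 0 0 -0.01 0 0 0;0 0 0 -0.025 0 0 0;0 0 0 -0.035 0 0 0;0 0 0 -0.025 0 0 0;0 0 0 -0.012 0 0 0;0 0 0 0 0 0 0")

```text
clock: 11.42
tool_pos: [0.6331, -0.2343, 0.1493]
tool_rot: [-0.0, 0.816, -0.579, 0.001]
ft_force: [0.1, 0.6, -1.3]
grip_width: 0.0448
```

Call:
arm_command(series="0 -0.015 -0.0053 0 0 0 0;0 -0.03 -0.0105 0 0 0 0;0 -0.045 -0.0158 0 0 0 0;0 -0.05 -0.0175 0 0 0 0;0 -0.05 -0.0175 0 0 0 0;0 -0.05 -0.0175 0 0 0 0;0 -0.05 -0.0175 0 0 0 0;0 -0.05 -0.0175 0 0 0 0;0 -0.045 -0.0158 0 0 0 0;0 -0.035 -0.0123 0 0 0 0;0 -0.016 -0.0056 0 0 0 0;0 -0.008 -0.003 0 0 0 0")

```text
clock: 12.92
tool_pos: [0.6321, 0.2372, 0.1474]
tool_rot: [0.001, 0.816, -0.578, -0.001]
ft_force: [-0.0, -0.5, -1.0]
grip_width: 0.0449
```

Call:
arm_command(series="0 0 0 0 0 0 0;0 0 0 0 0 0 0")

```text
clock: 13.18
tool_pos: [0.6332, 0.2352, 0.1484]
tool_rot: [0.0, 0.815, -0.579, 0.0]
ft_force: [-0.4, 0.1, -0.2]
grip_width: 0.0447
```

```bash
python3 d.py .6336 .2365 .0465; python3 see.py b1 .6336 .2365
```

```text
t 13.18 pos [0.6332 0.2352 0.1484] yaw -70.78 tilt [-0.0002 -0.0004] w 0.0447 f [-0.4  0.1 -0.2]
tool d [-0.0011 -0.0008  0.1019]
```

View pics/b1.png

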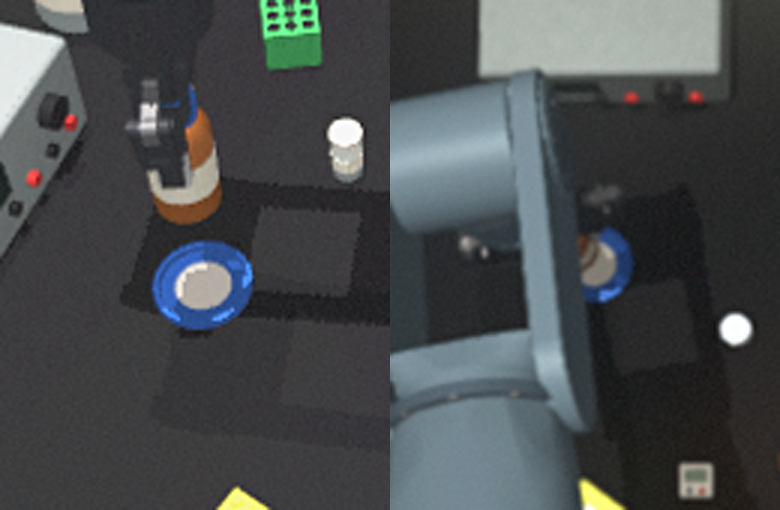

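```bash
python3 - <<'E'
from h import *
f=grab_frame("side")
p0=proj(f,[[.6336,.2365,.04]])[0].astype(int); o=[np.clip(p0[0]-65,0,382),np.clip(p0[1]-85,0,214)]
for P in([.6332,.2352,.105],[.6332,.2352,.205],[.6336,.2365,.003]): print((proj(f,[P])[0]-o)*3)
E
```

```text
[186.38022008 199.98851961]
[166.63351163 102.62722558]
[202.36554403 285.99075279]
```

```bash
python3 - <<'E'
from h import *
f=grab_frame("side"); im=cv2.resize(f["img"],None,fx=6,fy=6,interpolation=2)[:,:,::-1].copy()
e=(render(f,"bottle",[.6332,.2352,.105,0])>.5).astype(np.uint8); c,_=cv2.findContours(cv2.resize(e,None,fx=6,fy=6),0,2); cv2.drawContours(im,c,-1,(0,255,0),1)
u=(proj(f,[[.6332,.2352,.15]])[0]*6).astype(int); cv2.imwrite("pics/b2.png",im[max(0,u[1]-250):u[1]+250,u[0]-250:u[0]+250])
E
```

```text
(no output)
```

View pics/b2.png

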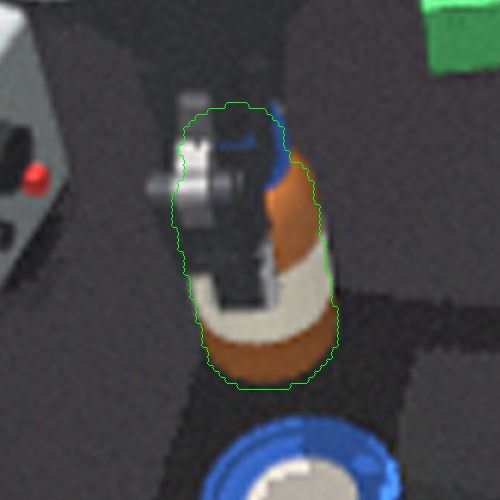

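The upright model's outline matches the bottle to within about a pixel, so it is upright over the blue nest. Lowering.

Call:
arm_command(series="0 -0.0011 -0.0008 0.02 0 0 0;0 0 0 0.03 0 0 0;0 0 0 0.025 0 0 0;0 0 0 0.015 0 0 0;0 0 0 0.007 0 0 0;0 0 0 0.004 0 0 0;0 0 0 0 0 0 0;0 0 0 0 0 0 0")

```text
clock: 14.38
tool_pos: [0.6341, 0.2379, 0.0485]
tool_rot: [-0.001, 0.816, -0.579, 0.001]
ft_force: [0.1, 0.3, -1.3]
grip_width: 0.0444
```

Call:
arm_command(series="0 0 0 0.0015 0 0 0;0 0 0 0.001 0 0 0;0 0 0 0 0 0 0")

```text
clock: 14.75
tool_pos: [0.6341, 0.238, 0.0461]
tool_rot: [-0.001, 0.816, -0.579, 0.001]
ft_force: [-1.7, 0.6, 4.8]
grip_width: 0.0444
```

Call:
arm_command(series="0.6 0 0 0 0 0 0;1 0 0 0 0 0 0;1 0 0 0 0 0 0;1 0 0 0 0 0 0;1 0 0 -0.02 0 0 0;1 0 0 -0.04 0 0 0;1 0 0 -0.05 0 0 0;1 0 0 -0.05 0 0 0;1 0 0 -0.02 0 0 0;1 0 0 0 0 0 0")

```text
clock: 16.0
tool_pos: [0.6343, 0.238, 0.2274]
tool_rot: [-0.001, 0.816, -0.579, 0.001]
ft_force: [-0.0, 0.4, -0.9]
grip_width: 0.0853
```

```bash
python3 d.py .5092 .4313 .22 71.6; python3 see.py b3 .6336 .2365
```

```text
t 16.0 pos [0.6343 0.238  0.2274] yaw -70.7 tilt [0.004  0.0008] w 0.0853 f [-0.   0.4 -0.9]
tool d [-0.2238  0.0543  0.0071]
turn units az 4.712
tool d if turned first [-0.1439  0.1798  0.0071]
```

View pics/b3.png

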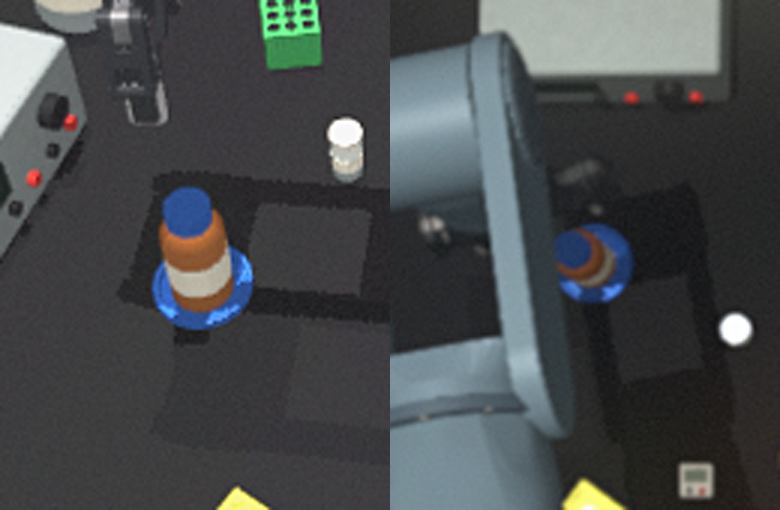

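The bottle stands in the blue nest. Next the tip box: turn first, then move over.

Call:
arm_command(series="1 0 0 0 0 0 0.8;1 0 0 0 0 0 1;1 0 0 0 0 0 1;1 0 0 0 0 0 1;1 0 0 0 0 0 0.912;1 -0.02 0.025 0 0 0 0;1 -0.034 0.0425 0 0 0 0;1 -0.036 0.045 0 0 0 0;1 -0.032 0.04 0 0 0 0;1 -0.0165 0.0205 0 0 0 0;1 -0.005 0.0065 0 0 0 0;1 0 0 0 0 0 0")

```text
clock: 17.6
tool_pos: [0.508, 0.43, 0.2233]
tool_rot: [-0.001, -0.585, 0.811, -0.0]
ft_force: [0.2, -0.8, 0.0]
grip_width: 0.0855
```

```bash
python3 d.py .5092 .4313 .017 71.6; python3 see.py c0 .509 .431
```

```text
t 17.6 pos [0.508  0.43   0.2233] yaw -108.38 tilt [-0.0021 -0.0017] w 0.0855 f [ 0.2 -0.8  0. ]
tool d [-0.002  -0.0011  0.2063]
turn units az 0.003
tool d if turned first [-0.002  -0.0011  0.2063]
```

View pics/c0.png

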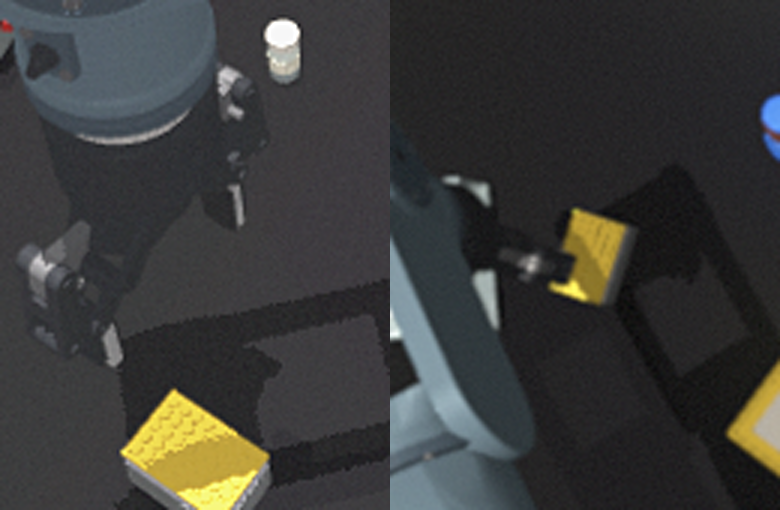

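The jaw line is parallel to the box's short side (side crop: (122,455) to (175,392)), so the alignment is right. Descending.

Call:
arm_command(series="1 -0.002 -0.001 0.03 0 0 0;1 0 0 0.045 0 0 0;1 0 0 0.045 0 0 0;1 0 0 0.04 0 0 0;1 0 0 0.025 0 0 0;1 0 0 0.012 0 0 0;1 0 0 0.009 0 0 0;1 0 0 0 0 0 0;0 0 0 0 0 0 0;0 0 0 0 0 0 0;0 0 0 0 0 0 0;0 0 0 0 0 0 0")

```text
clock: 19.2
tool_pos: [0.5108, 0.4328, 0.0204]
tool_rot: [0.001, -0.585, 0.811, -0.0]
ft_force: [-1.3, 0.1, 6.3]
grip_width: 0.0475
```

Call:
arm_command(series="0 0 0 0 0 0 0;0 0 0 -0.01 0 0 0;0 0 0 -0.025 0 0 0;0 0 0 -0.03 0 0 0;0 0 0 -0.015 0 0 0;0 0 0 0 0 0 0")

```text
clock: 19.95
tool_pos: [0.5106, 0.4326, 0.1003]
tool_rot: [0.001, -0.585, 0.811, -0.0]
ft_force: [0.4, 0.2, -1.4]
grip_width: 0.0474
```

```bash
python3 d.py .3647 .2437 .10 52.4
```

```text
t 19.95 pos [0.5106 0.4326 0.1003] yaw -108.4 tilt [0.002  0.0012] w 0.0474 f [ 0.4  0.2 -1.4]
tool d [ 2.253e-01  7.880e-02 -2.000e-04]
turn units az 2.4
tool d if turned first [ 2.387e-01  3.000e-04 -2.000e-04]
```

Call:
arm_command(series="0 0 0 0 0 0 0.6;0 0 0 0 0 0 0.9;0 0 0 0 0 0 0.6;0 0 0 0 0 0 0.3;0 0.015 0 0 0 0 0;0 0.035 0 0 0 0 0;0 0.045 0 0 0 0 0;0 0.045 0 0 0 0 0;0 0.045 0 0 0 0 0;0 0.034 0 0 0 0 0;0 0.0147 0 0 0 0 0;0 0.005 0 0 0 0 0")

```text
clock: 21.45
tool_pos: [0.3641, 0.2428, 0.0987]
tool_rot: [-0.0, -0.441, 0.897, 0.0]
ft_force: [0.5, 0.6, -1.1]
grip_width: 0.0476
```

Call:
arm_command(series="0 0 0 0 0 0 0;0 0 0 0 0 0 0")

```text
clock: 21.7
tool_pos: [0.3651, 0.2436, 0.0991]
tool_rot: [0.0, -0.442, 0.897, 0.0]
ft_force: [0.5, -0.0, -1.7]
grip_width: 0.0477
```

```bash
python3 d.py .3647 .2437 .0234 52.4; python3 see.py c1 .365 .244; python3 - <<'E'
from h import *
f=grab_frame("side"); im=cv2.resize(f["img"],None,fx=5,fy=5,interpolation=2)[:,:,::-1].copy()
for n,p in(("tip_box",[.3647,.2437,.08,np.radians(-37.6)]),("tip_box_nest",[.3647,.2437,0.001,2.486])):
    e=(render(f,n,p)>.5).astype(np.uint8); c,_=cv2.findContours(cv2.resize(e,None,fx=5,fy=5),0,2); cv2.drawContours(im,c,-1,(0,0,255),1)
u=(proj(f,[[.3647,.2437,.06]])[0]*5).astype(int); cv2.imwrite("pics/c2.png",im[max(0,u[1]-280):u[1]+280,u[0]-280:u[0]+280])
E
```

```text
t 21.7 pos [0.3651 0.2436 0.0991] yaw -127.58 tilt [0.0006 0.0003] w 0.0477 f [ 0.5 -0.  -1.7]
tool d [0.0002 0.0004 0.0757]
turn units az 0.002
tool d if turned first [0.0002 0.0004 0.0757]
```

View pics/c2.png

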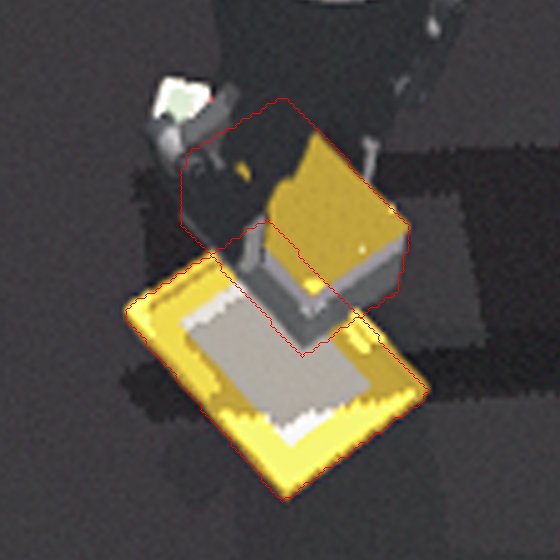

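The predicted outlines of the box and nest match the picture, so it is upright and aligned. Lowering.

Call:
arm_command(series="0 0 0 0.02 0 0 0;0 0 0 0.025 0 0 0;0 0 0 0.016 0 0 0;0 0 0 0.008 0 0 0;0 0 0 0.004 0 0 0;0 0 0 0.0015 0 0 0;0 0 0 0 0 0 0")

```text
clock: 22.72
tool_pos: [0.3647, 0.2432, 0.0249]
tool_rot: [0.0, -0.442, 0.897, -0.0]
ft_force: [-0.0, -0.2, -0.8]
grip_width: 0.0479
```

Call:
arm_command(series="0 0 0 0.001 0 0 0;0 0 0 0 0 0 0")

```text
clock: 22.98
tool_pos: [0.3645, 0.2431, 0.0237]
tool_rot: [0.0, -0.442, 0.897, -0.0]
ft_force: [0.4, -0.1, -1.4]
grip_width: 0.0479
```

Call:
arm_command(series="0 0 0 0.001 0 0 0;0 0 0 0 0 0 0")

```text
clock: 23.22
tool_pos: [0.3645, 0.2431, 0.0234]
tool_rot: [-0.0, -0.442, 0.897, -0.0]
ft_force: [-3.5, -0.9, 10.9]
grip_width: 0.048
```

Contact at the expected height. Release and rise, then head for the block.

Call:
arm_command(series="0.6 0 0 0 0 0 0;1 0 0 0 0 0 0;1 0 0 0 0 0 0;1 0 0 0 0 0 0;1 0 0 -0.02 0 0 0;1 0 0 -0.045 0 0 0;1 0 0 -0.055 0 0 0;1 0 0 -0.05 0 0 0;1 0 0 -0.03 0 0 0;1 0 0 0 0 0 0")

```text
clock: 24.48
tool_pos: [0.366, 0.2436, 0.2252]
tool_rot: [0.003, -0.442, 0.897, -0.0]
ft_force: [0.3, 0.2, 0.1]
grip_width: 0.0857
```

```bash
python3 d.py .657 -.0199 .22 -66.4; python3 see.py c3 .365 .244
```

```text
t 24.48 pos [0.366  0.2436 0.2252] yaw -127.6 tilt [0.0055 0.0018] w 0.0857 f [0.3 0.2 0.1]
tool d [ 0.0313 -0.3913  0.0063]
turn units az -7.649
tool d if turned first [ 0.358  -0.1612  0.0063]
```

View pics/c3.png

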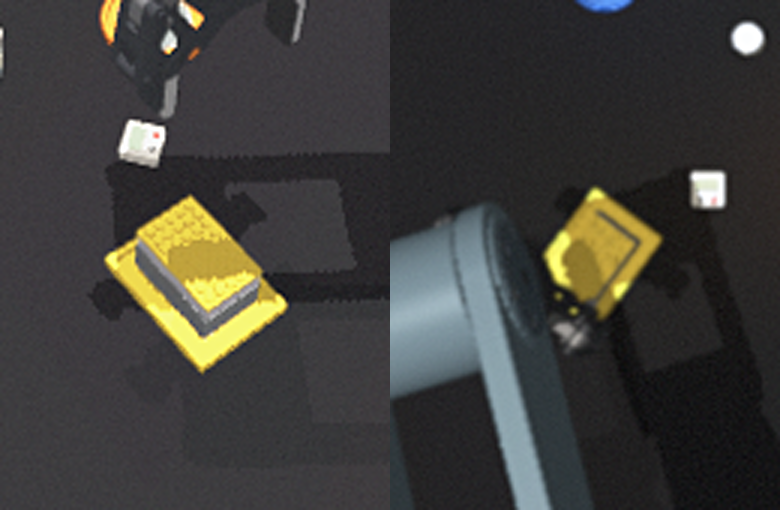

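The tip box sits within the yellow rim (side crop centre (200,265)). Moving to the cooling block.

Call:
arm_command(series="1 0 0 0 0 0 -0.8;1 0 0 0 0 0 -1;1 0 0 0 0 0 -1;1 0 0 0 0 0 -1;1 0 0 0 0 0 -1;1 0 0 0 0 0 -1;1 0 0 0 0 0 -1;1 0 0 0 0 0 -0.85;1 0 0 0 0 0 0")

```text
clock: 25.7
tool_pos: [0.3633, 0.2427, 0.2207]
tool_rot: [0.001, 0.836, -0.548, -0.001]
ft_force: [0.2, -0.0, -0.4]
grip_width: 0.0859
```

Call:
arm_command(series="1 0.018 -0.0081 0 0 0 0;1 0.036 -0.0162 0 0 0 0;1 0.05 -0.0225 0 0 0 0;1 0.05 -0.0225 0 0 0 0;1 0.05 -0.0225 0 0 0 0;1 0.05 -0.0225 0 0 0 0;1 0.05 -0.0225 0 0 0 0;1 0.034 -0.0153 0 0 0 0;1 0.015 -0.0068 0 0 0 0;1 0.005 -0.0023 0 0 0 0;1 0 0 0 0 0 0;1 0 0 0 0 0 0")

```text
clock: 27.2
tool_pos: [0.6548, -0.0193, 0.2227]
tool_rot: [-0.0, 0.837, -0.547, -0.0]
ft_force: [0.2, -0.1, 0.1]
grip_width: 0.0854
```

```bash
python3 d.py .657 -.0199 .014 -66.4; python3 see.py e0 .657 -.02
```

```text
t 27.2 pos [ 0.6548 -0.0193  0.2227] yaw -66.34 tilt [-0.0002  0.0002] w 0.0854 f [ 0.2 -0.1  0.1]
tool d [ 0.0015 -0.0018  0.2087]
turn units az 0.007
tool d if turned first [ 0.0015 -0.0018  0.2087]
```

View pics/e0.png

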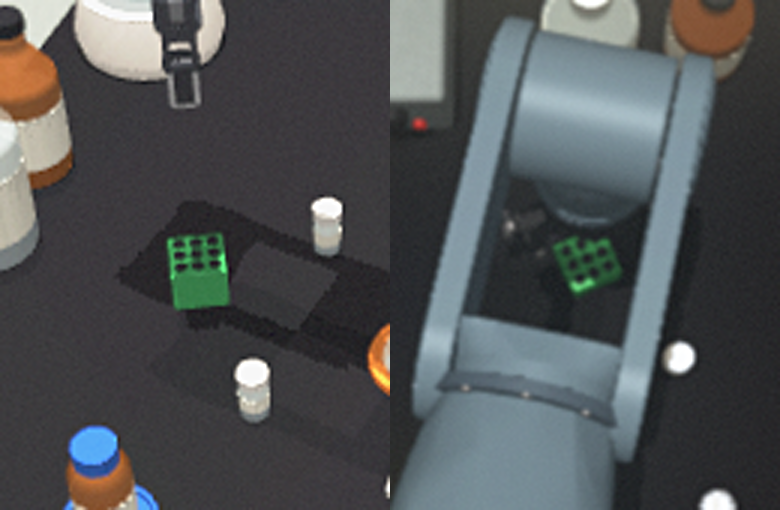

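Call:
arm_command(series="1 0.0015 -0.0018 0.03 0 0 0;1 0 0 0.045 0 0 0;1 0 0 0.045 0 0 0;1 0 0 0.042 0 0 0;1 0 0 0.026 0 0 0;1 0 0 0.014 0 0 0;1 0 0 0.008 0 0 0;1 0 0 0 0 0 0;0 0 0 0 0 0 0;0 0 0 0 0 0 0;0 0 0 0 0 0 0;0 0 0 0 0 0 0")

```text
clock: 28.8
tool_pos: [0.6586, -0.0212, 0.0138]
tool_rot: [-0.0, 0.837, -0.548, 0.001]
ft_force: [-0.9, 0.3, 4.2]
grip_width: 0.0472
```

Call:
arm_command(series="0 0 0 0 0 0 0;0 0 0 -0.01 0 0 0;0 0 0 -0.025 0 0 0;0 0 0 -0.035 0 0 0;0 0 0 -0.025 0 0 0;0 0 0 -0.01 0 0 0;0 0 0 0 0 0 0")

```text
clock: 29.68
tool_pos: [0.6577, -0.0212, 0.1177]
tool_rot: [-0.0, 0.837, -0.548, 0.0]
ft_force: [-0.2, -0.5, -2.5]
grip_width: 0.0469
```

```bash
python3 d.py .5221 -.439 .12 -29.7;python3 see.py e1 .657 -.02
```

```text
t 29.68 pos [ 0.6577 -0.0212  0.1177] yaw -66.4 tilt [ 0.0005 -0.0002] w 0.0469 f [-0.2 -0.5 -2.5]
tool d [ 0.3286  0.2915 -0.0023]
turn units az -4.587
tool d if turned first [ 0.0892  0.4301 -0.0023]
```

View pics/e1.png

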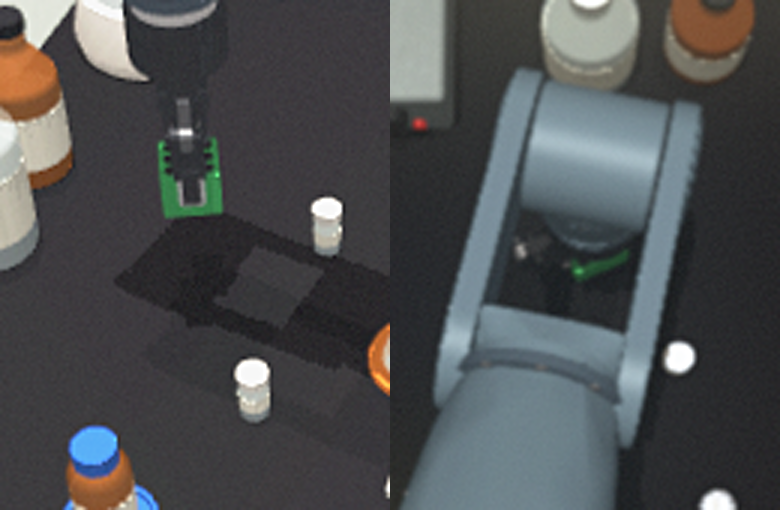

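The block is held level. Turn, then carry it to the green nest.

Call:
arm_command(series="0 0 0 0 0 0 -0.5;0 0 0 0 0 0 -0.9;0 0 0 0 0 0 -0.9;0 0 0 0 0 0 -0.9;0 0 0 0 0 0 -0.8;0 0 0 0 0 0 -0.587;0 0 0 0 0 0 0")

```text
clock: 30.65
tool_pos: [0.6567, -0.0209, 0.1158]
tool_rot: [0.0, 0.966, -0.257, -0.001]
ft_force: [-0.1, -0.3, -2.2]
grip_width: 0.047
```

Call:
arm_command(series="0 0.0025 0.012 0 0 0 0;0 0.006 0.029 0 0 0 0;0 0.0095 0.046 0 0 0 0;0 0.0105 0.051 0 0 0 0;0 0.0105 0.051 0 0 0 0;0 0.0105 0.051 0 0 0 0;0 0.0105 0.051 0 0 0 0;0 0.0105 0.051 0 0 0 0;0 0.009 0.043 0 0 0 0;0 0.006 0.029 0 0 0 0;0 0.0025 0.011 0 0 0 0;0 0.001 0.005 0 0 0 0")

```text
clock: 32.15
tool_pos: [0.5214, -0.4388, 0.1171]
tool_rot: [-0.0, 0.966, -0.257, -0.0]
ft_force: [1.0, -0.3, -2.1]
grip_width: 0.047
```

Call:
arm_command(series="0 0 0 0 0 0 0;0 0 0 0 0 0 0")

```text
clock: 32.4
tool_pos: [0.5224, -0.4375, 0.1174]
tool_rot: [-0.0, 0.967, -0.256, -0.0]
ft_force: [-0.7, -0.4, -1.0]
grip_width: 0.0471
```

```bash
python3 d.py .5221 -.439 .0168 -29.7; python3 - <<'E'
from h import *
f=grab_frame("side"); im=cv2.resize(f["img"],None,fx=6,fy=6,interpolation=2)[:,:,::-1].copy()
for n,p in(("cold_block",[.5221,-.439,.105,np.radians(-29.7)]),("cold_block_nest",[.5221,-.439,0.001,1.0527])):
    e=(render(f,n,p)>.5).astype(np.uint8); c,_=cv2.findContours(cv2.resize(e,None,fx=6,fy=6),0,2); cv2.drawContours(im,c,-1,(0,0,255),1)
u=(proj(f,[[.5221,-.439,.06]])[0]*6).astype(int); cv2.imwrite("pics/e2.png",im[max(0,u[1]-280):u[1]+280,u[0]-280:u[0]+280])
E
```

```text
t 32.4 pos [ 0.5224 -0.4375  0.1174] yaw -29.63 tilt [-0.0001  0.0005] w 0.0471 f [-0.7 -0.4 -1. ]
tool d [0.0005 0.0015 0.1006]
turn units az 0.009
tool d if turned first [0.0005 0.0015 0.1006]
```

View pics/e2.png

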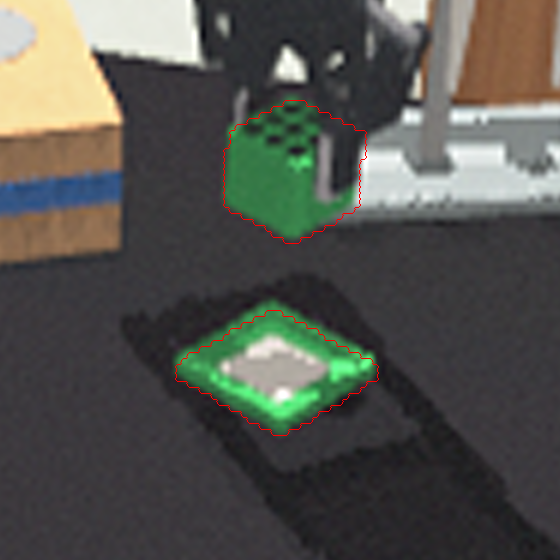

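The block and nest outlines match to within 1–2 px. Lowering.

Call:
arm_command(series="0 0.0005 0.0015 0.02 0 0 0;0 0 0 0.03 0 0 0;0 0 0 0.025 0 0 0;0 0 0 0.014 0 0 0;0 0 0 0.007 0 0 0;0 0 0 0.003 0 0 0;0 0 0 0 0 0 0")

```text
clock: 33.33
tool_pos: [0.5219, -0.4407, 0.0192]
tool_rot: [0.0, 0.967, -0.256, 0.0]
ft_force: [-0.4, -0.2, -2.3]
grip_width: 0.047
```

Call:
arm_command(series="0 0 0 0.001 0 0 0;0 0 0 0 0 0 0")

```text
clock: 33.58
tool_pos: [0.5218, -0.4405, 0.018]
tool_rot: [0.0, 0.967, -0.256, 0.0]
ft_force: [-0.8, -0.4, -1.9]
grip_width: 0.0466
```

Call:
arm_command(series="0 0 0 0.001 0 0 0;0 0 0 0 0 0 0")

```text
clock: 33.83
tool_pos: [0.5217, -0.4405, 0.0168]
tool_rot: [0.0, 0.967, -0.256, 0.0]
ft_force: [0.4, -0.1, 0.2]
grip_width: 0.0473
```

Call:
arm_command(series="0 0 0 0.0005 0 0 0;0 0 0 0 0 0 0")

```text
clock: 34.08
tool_pos: [0.5217, -0.4405, 0.0168]
tool_rot: [0.0, 0.967, -0.256, 0.0]
ft_force: [-1.4, 0.7, 4.9]
grip_width: 0.0469
```

Call:
arm_command(series="0.6 0 0 0 0 0 0;1 0 0 0 0 0 0;1 0 0 0 0 0 0;1 0 0 0 0 0 0;1 0 0 -0.02 0 0 0;1 0 0 -0.045 0 0 0;1 0 0 -0.055 0 0 0;1 0 0 -0.055 0 0 0;1 0 0 -0.04 0 0 0;1 0 0 0 0 0 0;1 0 0 0 0 0 0;1 0 0 0 0 0 0")

```text
clock: 35.58
tool_pos: [0.5209, -0.4395, 0.2293]
tool_rot: [-0.001, 0.967, -0.256, -0.001]
ft_force: [0.5, 0.2, -0.8]
grip_width: 0.0855
```

Call:
arm_command(series="1 -0.03 0 0 0 0 0;1 -0.05 0 0 0 0 0;1 -0.05 0 0 0 0 0;1 -0.05 0 0 0 0 0;1 -0.03 0 0 0 0 0;1 0 0 0 0 0 0;1 0 0 0 0 0 0;1 0 0 0 0 0 0")

```text
clock: 36.58
tool_pos: [0.3397, -0.3366, 0.2307]
tool_rot: [-0.0, 0.967, -0.256, -0.0]
ft_force: [-0.0, 0.2, 0.1]
grip_width: 0.0855
```

```bash
python3 - <<'E'
from h import *
fr={n:grab_frame(n) for n in("top","side")}
for n,f in fr.items(): cv2.imwrite(f"pics/{n}9.png",cv2.resize(f["img"][:,:,::-1],(800,600),interpolation=cv2.INTER_CUBIC))
for n in ("flask","bottle","tip_box","cold_block","vial_left","vial_right"):
    d={c:silhouettes(c,n) for c in fr}; print(n,{c:[(round(a["score"],2),np.round(a["centre"]).tolist()) for a in d[c]] for c in d})
    cs=[c for c in d if d[c]]
    m=[d[c][0]["pixels"].astype(float) for c in cs]
    if len(cs)==2:
        r=fit(n,m,[fr[c] for c in cs],np.r_[ground(fr["side"],d["side"][0]["centre"],.02),0]); print("  ",np.round(r[1],4),np.round(r[2],2))
E
```

```text
flask {'top': [(0.71, [244.0, 214.0])], 'side': [(0.83, [286.0, 214.0]), (0.69, [226.0, 230.0])]}
   [0.4511 0.0101 0.0071 0.    ] [0.94 0.94]
bottle {'top': [(0.75, [164.0, 150.0])], 'side': [(0.63, [173.0, 265.0])]}
   [0.6328 0.2387 0.0042 0.    ] [0.92 0.94]
tip_box {'top': [(0.84, [162.0, 248.0]), (0.52, [408.0, 190.0])], 'side': [(0.83, [295.0, 305.0]), (0.6, [180.0, 285.0])]}
   [ 0.3637  0.2422  0.0045 -0.6461] [0.93 0.94]
cold_block {'top': [(0.82, [408.0, 191.0])], 'side': [(0.81, [292.0, 108.0]), (0.45, [292.0, 323.0])]}
   [ 0.5221 -0.4401  0.0068 -0.5731] [0.95 0.84]
vial_left {'top': [], 'side': [(0.48, [226.0, 229.0])]}
vial_right {'top': [(0.52, [287.0, 173.0])], 'side': [(0.5, [250.0, 175.0])]}
   [ 5.656e-01 -1.034e-01  1.000e-04  0.000e+00] [0.9  0.86]
```

View pics/side9.png

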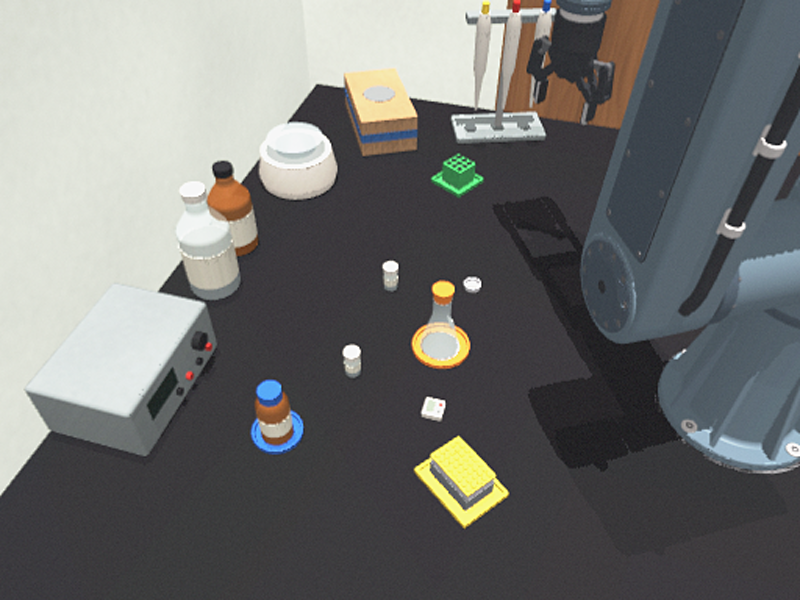

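View pics/top9.png

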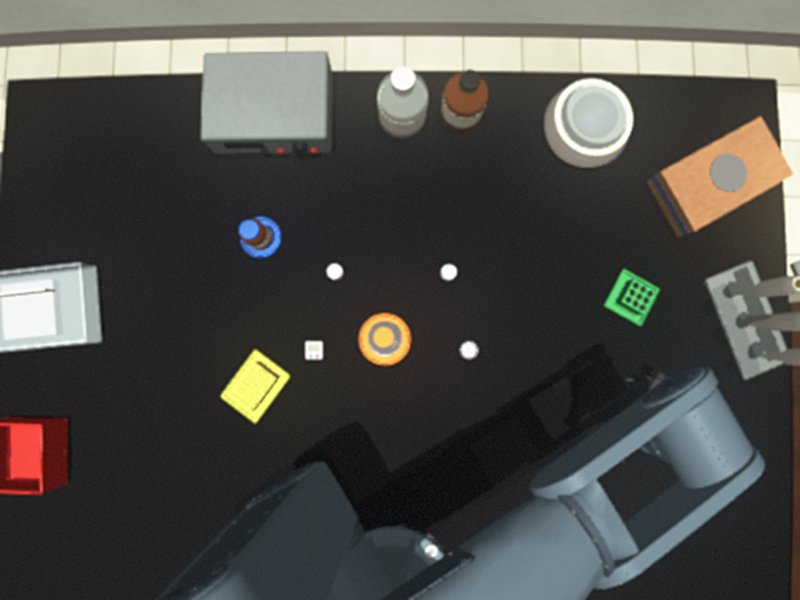

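Both views show all four pieces upright inside their nests. The vials are still at (335,271) and (448,271) in the top picture, the same pixels as at the start, and the arm is clear. Handing in.

```bash
python3 -c "
from workcell import *
print(hand_in())"
```

```text
the job is handed in; nothing more can be done
None
```

I placed the flask, bottle, tip box and cooling block, in that order, each upright in its own nest, and handed the job in at about 37 s on the robot's clock. No verdict is reported at hand-in, so success rests on my own checks below.

**Placement:** in the last two-view check each piece's centre lay within about 3 mm of its nest's centre, against 10 mm of play. Their heights measured 4 to 7 mm, against 3 mm expected. The flask and bottle had measured about 5 mm high on the bare bench too, so I put most of that down to calibration. Before each release I felt contact with the floor at the expected height; the highest force in any arm report was about 11 N.

**Vials:** both still stand at the same pixels as at the start.

**Checks that failed or fell short:**
- In the last check the network did not find the left vial in the top view. It is plainly visible standing there in the picture.
- My first position fit for the vials stopped on a missed detection, so I judged them from the pictures rather than from measured positions.
- The cooling block's side-view fit was the loosest of the four, at 0.84 overlap, because it is the farthest from that camera.

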